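# Put the small bottle away in the touch-latch drawer

## Task

Push the front of the little white cabinet's drawer gently in until you feel its touch latch reach its stop, then let it spring out all the way; stand the smaller of the two loose bottles upright in the round nest in the drawer; then push the front gently in again until the latch catches, so that the drawer stays shut with the bottle inside. Press the cabinet and drawer with no more than 15 N at any time, do not knock the bottle over, and leave the other bottle, the petri dish and the rubber stopper where they are.

Things in the scene. Friction and masses are not known exactly. Their poses are not given: they have to be found in the camera images.
- cabinet: White cabinet fixed on the bench; casing 150 deep (x) x 110 wide (y) x 108 mm high, ceiling at 102 mm. Origin on the bench, mid casing front edge; +x points into it (the way to push), +y left, z up. Touch latch: push the drawer front in until the stop is felt, let go; a shut drawer then springs out, an open one catches at 0. After springing out it catches again only if out 25 mm first.
- drawer (a joint): Drawer travel, m: 0 to 0.002 = latched at rest, 0.065 = sprung out to its end stop, negative = pushed in past shut. The latch works at an unseen depth, different for each push, 4 to 18 mm past shut; until then the push takes 3 to 6 N, then a hard stop is felt: at 8 to 10 N it has worked; short of it nothing changes. Spring 4 N shut, 3 N out; damping 35 N s/m; out in about 1 s.
- front (a point): Centre of the outer face of the drawer's flat grey front panel, 53 mm above the bench, moving with the drawer; axes as the cabinet's. Panel 106 wide x 98 high (4 to 102 mm above the bench) x 10 mm thick, no handle. It stands before the casing: latched, its outer face is 36 mm in front of the casing's front edge, with a 26 mm gap behind. Meet it at 30 mm/s or less.
- nest (a point): Centre of the drawer floor inside the nest, 10 mm above the bench, moving with the drawer. The nest is a grey ring on the floor, inner diameter 52, outer 61, height 12 mm, its centre 44 mm behind the panel's outer face. Drawer out: 57 mm in front of the casing's front edge; latched: 8 mm inside. Drawer side walls reach 22 mm above the bench, 84 mm apart.
- bottle_small_mid (a point): Centre, half-way up, of the smaller loose bottle: brown glass, round, body diameter 46 mm, straight from its base to about 50 mm, 88 mm tall with its black cap (diameter 26, height 14 mm); 0.1 to 0.16 kg; z is its axis. Starts upright on the bench, right of the cabinet. In the nest this point lies 44 mm above point nest.
- bottle_large: The larger loose bottle, clear glass with an orange cap, diameter 54 mm, 100 mm tall; origin at the centre of its underside. Stands beside the small bottle, either of them being the nearer to the cabinet. Leave it.
- petri_dish: Loose petri dish, diameter 60 mm, 14 mm high, left of the cabinet; origin at the centre of its underside. Leave it.
- stopper: Loose rubber stopper, diameter 35 mm, 26 mm high, left of the cabinet; origin at the centre of its underside. Leave it.

How it is judged:
On the way, in this order (a step that is already met when the one before it is completed fails the run):
1. the latch is released and the drawer has sprung out (value of joint drawer above 0.055 m), for 0.2 s.
2. the small bottle stands released in the nest of the open drawer (horizontal distance between bottle_small_mid and nest below 0.006 m and z of bottle_small_mid in the frame of nest between 0.039 and 0.049 m and angle between bottle_small_mid's own z axis and vertical below 0.12 rad and value of joint drawer above 0.045 m and contact force between the fingers and bottle_small below 0.1 N), for 0.2 s.
At the end, for the whole second after the job is handed in: The drawer is latched shut by itself (travel between -3 and +4 mm, at rest) with the small bottle standing in the nest, within 6 mm of its centre, fully down (mid-point 39 to 49 mm above the nest floor) and upright within 0.12 rad, at rest (horizontal distance between bottle_small_mid and nest below 0.006 m and z of bottle_small_mid in the frame of nest between 0.039 and 0.049 m and angle between bottle_small_mid's own z axis and vertical below 0.12 rad and value of joint drawer between -0.003 and 0.004 m and velocity of joint drawer below 0.005 m/s and linear speed of bottle_small below 0.02 m/s); the robot touches nothing.
It fails at once if the cabinet or its drawer is pressed with more than 15 N (contact force between any of the fingers, the arm and cabinet above 15 N).
It fails at once if the small bottle is tipped by more than 0.6 rad (angle between bottle_small_mid's own z axis and vertical above 0.6 rad).
It fails at once if the large bottle, the petri dish or the stopper is moved more than 30 mm (distance of any of bottle_large, petri_dish, stopper from where it was at the start of the episode above 0.03 m).
It also fails if it takes over 72 s, if anything falls off the work surface, if the arm or the gripper's body presses on something with over 40 N, if the wrist force passes 120 N, or if a joint passes its speed limit or range.

## Robot

A 7-joint arm with a two-finger parallel gripper is mounted at the origin on a cart in front of the work surface, level with it; the furniture and walls round the work are solid. World frame = base frame: x ahead of the robot, y to its left, z up, the work surface at z = 0. Lengths are in m, angles in rad, forces in N, time in s.
With the tool pointing down it reaches from about 0.425 to 0.95 m from the base axis. Payload 4.7 kg.
Tool frame: the origin (TCP) lies between the finger pads; the fingertips stand 25 mm ahead of it and the grasp point (between the pads) lies 6 mm ahead of it; z points along the fingers, y is the line along which they close (so a half turn about z gives the same grasp; the last joint's range is limited). The gripper opens to 85 mm and grips with 20 to 120 N. Pads are 22 mm wide; open, the fingers measure 114 mm over their backs; the gripper's body (76 mm by 85 mm) begins 54 mm behind the grasp point. The pads swing forward as they close: fully open they stand 13 mm farther back than shut.
Start: joints at [1.136, 0.469, -0.049, 1.532, 0.024, 1.141, -0.082], TCP at [0.267, -0.62, 0.256] pointing down, gripper open.
Joint ranges: [-2.59, 2.59], [-0.33, 1.99], [-1.39, 1.29], [0.1, 2.45], [-1.04, 4.18], [0.21, 1.99], [-2.66, 2.66]. Speed limits (rad/s): [2.57, 2.57, 3.14, 3.14, 3.14, 3.14, 3.14].

## Interface

Orientations are given as a 3x3 rotation matrix whose columns are the frame's x, y, z axes.
In Python, from rig import * gives the robot as it stands. Calls block until the motion is done:
- movep(position, orientation): joint-space move of the TCP to a pose.
- move_l(position, attitude=None, feed=0.15, until_force=None): straight line of the TCP; attitude=None keeps the orientation; feed is the mean speed in m/s. With until_force (N) it stops when the force on the tool has changed by that much, and returns True; else False.
- move_joints(angles): joint-space move.
- command_gripper(opening, newtons=None): finger opening in m; newtons is the grip in N (None keeps the last); returns when the fingers have stopped.
- sleep(seconds).
- inverse_kinematics(position, orientation): joint angles nearest the present ones, or None.
- sense(): the state.
- camera(name): name is "scene" or "top" or "wrist"; returns (picture, depth): 384x512x3 uint8, red, green, blue; 384x512 float32, m along the optical axis (not along the pixel's ray), 0 where there is no reading.
- camera_params(name): a dict with "K" (3x3 intrinsics, pixels), "dist" ([k1, k2, p1, p2, k3] as OpenCV has them; the pictures are not rectified), "position" and "rotation" of the camera in the world; the wrist camera has in their place "tool_from_camera" (4x4, takes a point from camera to tool coordinates, whose origin is the TCP and whose axes are the flange's). Camera axes: x right, y down, z forward; pixel columns grow to the right and rows downward; lengths in m; the calibration is good to about 2 mm. A picture is of the moment at which its call begins: read the wrist's pose just before it. camera_params takes no time and is no camera call.
A pose or a line that the arm cannot do raises Unreachable and nothing moves.
- finish_job(): hands the job in; it is judged then, once.
The state is a dict: "time_s": time; "joint_pos": joint angles; "qd": joint speeds; "joint_efforts": joint torques, N m; "position": TCP position; "tcp_rot": TCP orientation; "wrist_force": force on the tool from outside, world axes, zero at the start; "ft_torque": the same for the moment, N m; "finger_gap": finger opening in m; "gripper_force": force on a finger pad.
Only numpy, scipy, OpenCV 4.12 (cv2) and the standard library are available. Lean on these libraries where they do the work, as an engineer would, in place of code of your own. Each camera call takes 0.05 s, during which the arm holds its last target. There are 200 camera calls.

## Working session

There is one attempt and no reset: what is moved stays moved. The work goes in short steps, each a Python script; the robot and the scene stay as the last script left them, time stands still between calls to the robot, and variables do not carry over. Pictures are saved under pics/ and viewed, at most 10 in all, crops included, and the job is handed in when it is done.

```bash
ls; mkdir -p pics
python3 - <<'E'
from rig import *
import cv2,numpy as np
s=sense();print(s)
ims=[]
for n in("scene","top"):
    p,d=camera(n);np.savez(f"pics/{n}0.npz",p=p,d=d)
    cv2.imwrite(f"pics/{n}0.png",p[:,:,::-1]);print(n,camera_params(n))
E
```

```text
pics
{'time_s': 0.0, 'joint_pos': array([ 1.13614406,  0.46948602, -0.04861486,  1.53370627,  0.0241297 ,
        1.14102289, -0.08229713]), 'qd': array([ 0.00043864, -0.00068131,  0.00177528, -0.00102896,  0.0006079 ,
        0.00040079, -0.00079032]), 'joint_efforts': array([ 6.86092881e-05, -5.10304892e+01, -4.66519792e-02, -2.37714440e+01,
        1.07131942e-02,  7.45858590e-03, -6.66957135e-06]), 'position': array([ 0.26622749, -0.61968409,  0.25522618]), 'tcp_rot': array([[ 9.18780050e-01,  3.94768830e-01, -8.89215015e-04],
       [ 3.94769821e-01, -9.18778230e-01,  1.83112621e-03],
       [-9.41198436e-05, -2.03343749e-03, -9.99997928e-01]]), 'wrist_force': array([-0.05100439,  0.13595784,  0.36229761]), 'ft_torque': array([ 0.03402016,  0.00644058, -0.0166004 ]), 'gripper_force': 0.0, 'finger_gap': 0.0853898552694655}
scene {'K': array([[493.46777882,   0.        , 253.56773243],
       [  0.        , 493.46777882, 196.07201989],
       [  0.        ,   0.        ,   1.        ]]), 'dist': array([0.01233566, 0.        , 0.        , 0.        , 0.        ]), 'position': array([-0.027281  ,  0.62005776,  1.11800063]), 'rotation': array([[-0.75651692, -0.49982783,  0.42172774],
       [-0.65378919,  0.59337198, -0.46954169],
       [-0.01555142, -0.63093727, -0.77567797]])}
top {'K': array([[372.84321226,   0.        , 261.37219757],
       [  0.        , 372.84321226, 194.49633219],
       [  0.        ,   0.        ,   1.        ]]), 'dist': array([-0.0897541,  0.       ,  0.       ,  0.       ,  0.       ]), 'position': array([ 4.36749759e-01, -2.41308624e-04,  1.00069166e+00]), 'rotation': array([[ 0.00965932, -0.99527739,  0.0965899 ],
       [-0.99980404, -0.01128189, -0.01626655],
       [ 0.01727944, -0.09641385, -0.99519133]])}
```

View pics/top0.png

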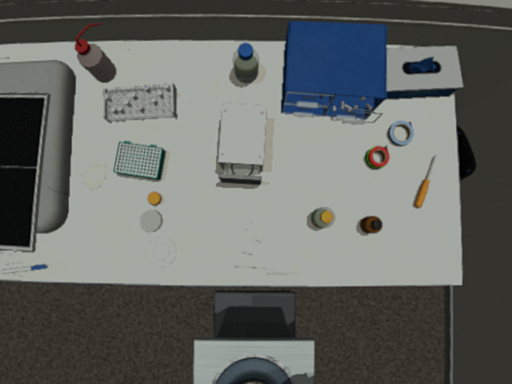

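View pics/scene0.png

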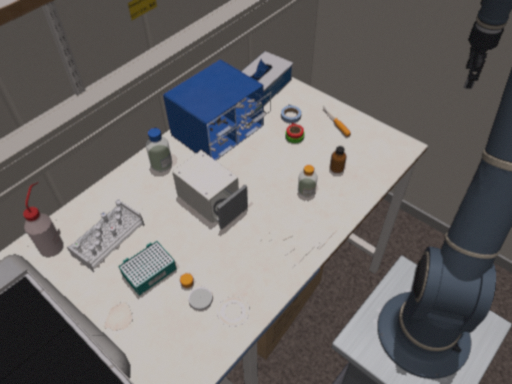

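The top view shows the cabinet at about (243,140) with its front facing the robot at row 180. The brown bottle is at (372,225), the large bottle at (323,217), and the dish and stopper at (151,220) and (154,199).

```bash
cat > h.py <<'E'
import cv2,numpy as np
def cloud(d,c,R=None,t=None):
    h,w=d.shape
    uv=np.stack(np.meshgrid(np.arange(w),np.arange(h)),-1).reshape(-1,1,2).astype(float)
    n=cv2.undistortPoints(uv,c["K"],c["dist"]).reshape(h,w,2)
    P=np.dstack([n,np.ones((h,w))])*d[...,None]
    R=c["rotation"] if R is None else R; t=c["position"] if t is None else t
    W=P@R.T+t; W[d<=0]=np.nan
    return W
E
python3 - <<'E'
from rig import *
from h import *
for n in("top","scene"):
    f=np.load(f"pics/{n}0.npz");p,d=f["p"],f["d"];W=cloud(d,camera_params(n))
    x,y,z=W[...,0],W[...,1],W[...,2]
    m=(abs(z)<.02);print(n,"bench z",np.nanmedian(z[m]))
    reg=(x>.3)&(x<.75)&(y>-.08)&(y<.15)
    for nm,mm in(("top",reg&(z>.104)&(z<.114)),("all",reg&(z>.09)&(z<.114))):
        P=W[mm];r=cv2.minAreaRect(P[:,:2].astype(np.float32));print(nm,len(P),np.median(P[:,2]),r,cv2.boxPoints(r).round(4).tolist())
    mm=reg&(z>.09)&(z<.104)&(x<.51);P=W[mm]
    if len(P):print("panel",len(P),P.min(0),P.max(0),cv2.minAreaRect(P[:,:2].astype(np.float32)))
    for nm,b,zr in(("small",(-.40,-.24),(.08,.098)),("large",(-.24,-.13),(.088,.11)),("smallbody",(-.40,-.24),(.01,.06))):
        mm=(y>b[0])&(y<b[1])&(x>.25)&(x<.5)&(z>zr[0])&(z<zr[1]);P=W[mm]
        if len(P):print(nm,len(P),P.mean(0),P.min(0),P.max(0),cv2.minEnclosingCircle(P[:,:2].astype(np.float32)))
    if n=="top":
        for a,b in((370,225),(321,218),(243,178)):print(a,b,W[b-3:b+4:3,a-3:a+4:3].round(3).tolist())
f=np.load("pics/top0.npz");cv2.imwrite("pics/c1.png",cv2.resize(f["p"][90:250,200:400,::-1],None,fx=4,fy=3.75,interpolation=2))
E
```

```text
top bench z 0.001285121968459535
top 2685 0.1082093851073862 ((0.6565903425216675, 0.03448458015918732), (0.11044570803642273, 0.18730111420154572), 87.2080078125) [[0.5604000091552734, -0.016100000590085983], [0.7473999857902527, -0.025200000032782555], [0.7527999877929688, 0.08510000258684158], [0.5656999945640564, 0.094200000166893]]
all 2881 0.10807423071215583 ((0.6565722823143005, 0.034479737281799316), (0.11044701933860779, 0.18936368823051453), 87.21959686279297) [[0.5593000054359436, -0.016100000590085983], [0.7484999895095825, -0.025299999862909317], [0.7537999749183655, 0.08500000089406967], [0.5647000074386597, 0.094200000166893]]
small 89 [ 0.45428007 -0.30264263  0.08729896] [ 0.44278686 -0.3151927   0.08082388] [ 0.46522653 -0.29130092  0.09184983] ((0.454021692276001, -0.30399802327156067), 0.013046207837760448)
large 121 [ 0.47230665 -0.17358894  0.09962575] [ 0.45887345 -0.18727139  0.09055684] [ 0.4858935  -0.1593761   0.10531299] ((0.4726497530937195, -0.1740773618221283), 0.014841330237686634)
smallbody 130 [ 0.45364598 -0.28891804  0.04143286] [ 0.43254072 -0.32
[... 1335 characters left out ...]
88999962806702, -0.022299999371170998], [0.7540000081062317, 0.09030000120401382], [0.5647000074386597, 0.09889999777078629]]
small 53 [ 0.4563584  -0.29816946  0.0860867 ] [ 0.44371183 -0.31124735  0.08009514] [ 0.46974266 -0.28500299  0.0901907 ] ((0.45713135600090027, -0.29902997612953186), 0.014133538119494915)
large 90 [ 0.47360465 -0.16813019  0.0969038 ] [ 0.45963594 -0.18399545  0.08833379] [ 0.48811044 -0.15450258  0.10476213] ((0.4769055247306824, -0.16924899816513062), 0.017534486949443817)
smallbody 192 [ 0.45019062 -0.2866745   0.03709166] [ 0.43482098 -0.31845992  0.01017517] [ 0.47792022 -0.27533653  0.0599464 ] ((0.4547208845615387, -0.29591041803359985), 0.02415323071181774)
```

View pics/c1.png

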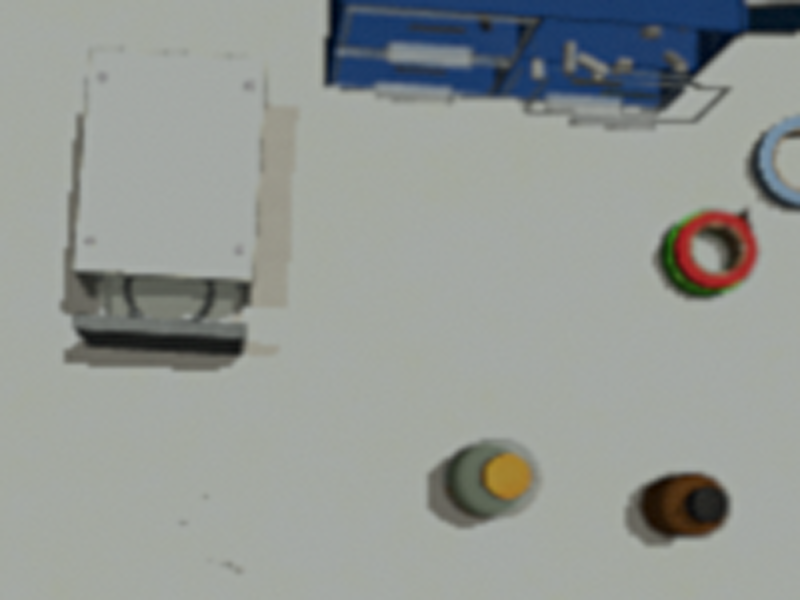

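The crop shows the latched panel at rows 318–355, the nest ring in the gap behind it and the bottles at (490,480) large and (690,505) small. I'll do the first push now.

```bash
cat >> h.py <<'E'
th=np.radians(-2.75);c,s_=np.cos(th),np.sin(th)
U=np.array([c,s_,0]);V=np.array([-s_,c,0])
R=np.column_stack([U,-V,[0,0,-1]])
F=np.array([0.5627,0.040,0])   # latched panel face centre on the bench
def cab(a,b,z): return F+a*U+b*V+np.array([0,0,z])
def incab(p): q=np.asarray(p)-F; return np.array([q@U,q@V,p[2]])
E
python3 - <<'E'
from rig import *
from h import *
print(camera_params("wrist"))
movep(cab(-.06,0,.20),R)
command_gripper(0.0,30)
move_l(cab(-.03,0,.075),feed=.12)
s=sense();print(s["time_s"],s["joint_pos"],s["finger_gap"],s["wrist_force"])
ok=move_l(cab(.02,0,.075),feed=.007,until_force=9)
s=sense();print(ok,s["time_s"],incab(s["position"]),s["wrist_force"])
move_l(cab(-.12,0,.075),feed=.15)
s=sense();print(s["time_s"],s["wrist_force"])
p,d=camera("top");np.savez("pics/top1.npz",p=p,d=d);cv2.imwrite("pics/top1.png",cv2.resize(p[100:260,180:340,::-1],None,fx=3,fy=3,interpolation=2))
E
```

```text
{'K': array([[290.11709531,   0.        , 254.08925674],
       [  0.        , 290.11709531, 188.84916698],
       [  0.        ,   0.        ,   1.        ]]), 'dist': array([-0.02949584,  0.        ,  0.        ,  0.        ,  0.        ]), 'tool_from_camera': array([[ 1.01569885e-03, -9.62826476e-01, -2.70118761e-01,
         6.86218523e-02],
       [ 9.99999155e-01,  1.19725470e-03, -5.07371395e-04,
        -1.45925222e-04],
       [ 8.11911568e-04, -2.70118018e-01,  9.62826878e-01,
        -1.16996044e-01],
       [ 0.00000000e+00,  0.00000000e+00,  0.00000000e+00,
         1.00000000e+00]])}
4.5917 [ 0.19700107  0.51851405 -0.45336571  2.00426352  0.3473953   0.69209258
 -2.09362161] -0.000159523345480727 [0.38417956 0.03507076 0.48569798]
True 8.6667 [-0.00439245 -0.00059895  0.07336506] [-3.94841112 -0.65164705  1.7369273 ]
9.5833 [ 0.23748478 -0.04369542 -0.34066935]
```

View pics/top1.png

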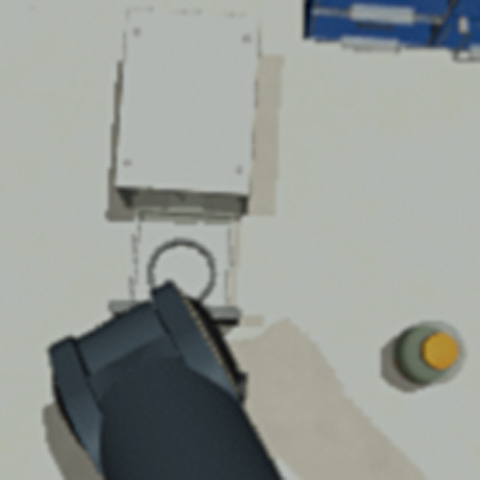

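The drawer has sprung out: its nest is at about (182,272) in the crop. Next I'll take wrist views of the nest and of the bottle.

```bash
cat >> h.py <<'E'
def wcam(rig,name):
    s=rig.sense();p,d=rig.camera("wrist");c=rig.camera_params("wrist");T=c["tool_from_camera"]
    Rw=s["tcp_rot"]@T[:3,:3];t=s["tcp_rot"]@T[:3,3]+s["position"]
    W=cloud(d,c,Rw,t);np.savez(f"pics/{name}.npz",p=p,d=d,W=W,Rw=Rw,t=t)
    cv2.imwrite(f"pics/{name}.png",p[:,:,::-1]);return p,W
E
python3 - <<'E'
import rig
from rig import *
from h import *
move_l(cab(-.12,0,.20),feed=.2)
move_l(cab(-.07,0,.20),feed=.2)
wcam(rig,"wn")
movep([.40,-.30,.23],R)
command_gripper(0.085)
wcam(rig,"wb")
print(sense()["time_s"],sense()["position"])
a=[np.load(f"pics/{n}.npz")["p"][:,:,::-1] for n in("wn","wb")]
cv2.imwrite("pics/both.png",cv2.resize(np.hstack(a),(800,300),interpolation=3))
E
```

```text
13.0333 [ 0.39998386 -0.30002844  0.23001195]
```

View pics/both.png

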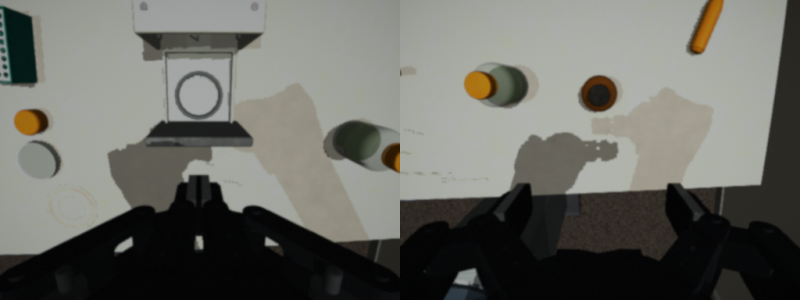

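The left view (nest, original pixels about (255,120)) and the right view (bottle cap about (255,121), fingers open) are both clear. I'll rectify them onto known-height planes and fit the circles.

Run:
```python
from rig import *
from h import *
c=camera_params("wrist")
def rect(n,ctr,z,half=.045,res=.0003):
    f=np.load(f"pics/{n}.npz");k=int(2*half/res)
    a=np.linspace(-half,half,k)
    A,B=np.meshgrid(a,a) # cols: -V direction, rows: -U
    P=ctr[None,None]+(-B)[...,None]*U+(-A)[...,None]*V;P[...,2]=z
    Pc=((P-f["t"])@f["Rw"]).reshape(-1,1,3)
    uv,_=cv2.projectPoints(Pc,np.zeros(3),np.zeros(3),c["K"],c["dist"])
    m=uv.reshape(k,k,2).astype(np.float32)
    return cv2.remap(f["p"][:,:,::-1].copy(),m[...,0],m[...,1],cv2.INTER_CUBIC),res,half
out=[]
f=np.load("pics/wn.npz");W=f["W"];q=(W-F)@np.stack([U,V],1);z=W[...,2]
g=(abs(q[...,0]+.021)<.045)&(abs(q[...,1])<.06)
m=g&(z>.085)&(z<.112);
panel=(q[...,0]<-.04)&(q[...,0]>-.075)&(abs(q[...,1])<.07)&(z>.09)&(z<.11)
print("panel top",q[panel].min(0),q[panel].max(0),np.median(z[panel]))
f2=np.load("pics/wb.npz");W2=f2["W"];b=(abs(W2[...,0]-.456)<.04)&(abs(W2[...,1]+.3)<.04)
cap=b&(W2[...,2]>.08)&(W2[...,2]<.1);P=W2[cap];print("cap",len(P),P.mean(0),cv2.minEnclosingCircle(P[:,:2].astype(np.float32)))
bd=b&(W2[...,2]>.01)&(W2[...,2]<.056);print("body",bd.sum(),np.nanmin(W2[bd],0),np.nanmax(W2[bd],0))
b2=b&(abs(W2[...,2])<.008);print("bench z",np.median(W2[b2][:,2]))
nz=g&(abs(q[...,0]+.021)<.012)&(abs(q[...,1])<.012);print("nest floor z",np.median(z[nz]))
rn=g&(z>.018)&(z<.027);print("ring pts",rn.sum())
for n,ctr,zz,r0,r1 in(("wn",cab(-.021,0,0),.022,24,33),("wb",np.array([.456,-.30,0]),.088,11,15)):
    im,res,half=rect(n,ctr,zz);gr=cv2.cvtColor(im,cv2.COLOR_BGR2GRAY)
    h=cv2.HoughCircles(cv2.GaussianBlur(gr,(9,9),2),cv2.HOUGH_GRADIENT,1,5,param1=80,param2=20,minRadius=int(r0*.001/res),maxRadius=int(r1*.001/res))
    if h is not None:
        for x,y,r in h[0][:5]:
            p=ctr+(half-y*res)*U+(half-x*res)*V;print(n,p[:2].round(4),"r",r*res,incab(p))
            cv2.circle(im,(int(x),int(y)),int(r),(0,0,255),1)
    out.append(im)
cv2.imwrite("pics/rect.png",np.hstack(out))
```

```text
panel top [-0.06168053 -0.05270166] [-0.05180728  0.05215574] 0.1009890722257718
cap 610 [ 0.45659178 -0.30310004  0.08703991] ((0.4565904438495636, -0.303111732006073), 0.012575524859130383)
body 85 [ 0.43477287 -0.32610287  0.04956132] [ 0.47861658 -0.28045928  0.05599287]
bench z 0.00020006660356108874
nest floor z 0.009258952581503832
ring pts 1573
wn [0.5449 0.0413] r 0.024240002 [-0.01785  0.00045  0.     ]
wn [0.5434 0.0408] r 0.030690003 [-0.01935 -0.00015  0.     ]
wn [0.5423 0.0435] r 0.027180001 [-0.02055  0.00255  0.     ]
wn [0.5466 0.0391] r 0.027150001 [-0.01605 -0.00165  0.     ]
wn [0.5427 0.039 ] r 0.02748 [-0.01995 -0.00195  0.     ]
```

View pics/rect.png

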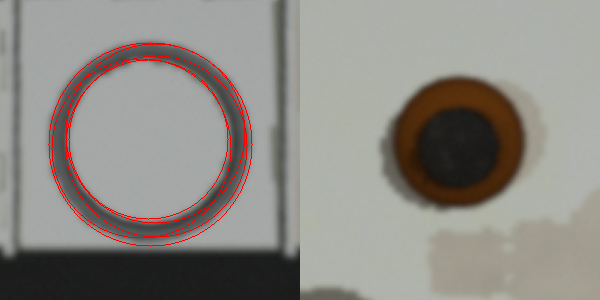

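Run:
```python
from rig import *
from h import *
f=np.load("pics/wn.npz");W=f["W"];q=(W-F)@np.stack([U,V],1);z=W[...,2]
rn=(abs(q[...,0]+.019)<.034)&(abs(q[...,1])<.034)&(z>.017)&(z<.027)
P=q[rn].astype(np.float32);print("ring",cv2.minEnclosingCircle(P),P.mean(0),np.median(z[rn]))
b=np.array([.4567,-.3031])
movep([*b,.16],R)
move_l([*b,.050],feed=.12)
command_gripper(0.03,25)
s=sense();print(s["finger_gap"],s["gripper_force"],s["wrist_force"],s["position"])
move_l([*b,.21],feed=.12)
n=cab(-.019,0,.21)
move_l(n,feed=.15)
s=sense();print(s["time_s"],s["finger_gap"],s["wrist_force"],incab(s["position"]))
import rig;wcam(rig,"wh")
W=np.load("pics/wh.npz")["W"];L=(W-s["position"])@s["tcp_rot"]
m=(abs(L[...,0])<.03)&(abs(L[...,1])<.016)&(L[...,2]<-.020)&(L[...,2]>-.05)
print("cap in tool",m.sum(),L[m].mean(0) if m.any() else 0,(cv2.minEnclosingCircle(L[m][:,:2].astype(np.float32))) if m.any() else 0)
```

```text
ring ((-0.029463162645697594, 0.0001358962181257084), 0.04073897376656532) [-0.021839   -0.00052954] 0.021159735469363977
0.04429413037803911 25.515768454533827 [-0.69729787  0.91602706  5.46052432] [ 0.45698917 -0.30329103  0.05065976]
19.0083 0.04398027552582034 [ 0.8160076  -0.08142751 -0.74321621] [-0.01903435 -0.00070528  0.20993937]
cap in tool 3985 [ 0.00805045 -0.0006558  -0.03498066] ((0.010955889709293842, 0.00011829823051812127), 0.01730187237262726)
```

View pics/wh.png

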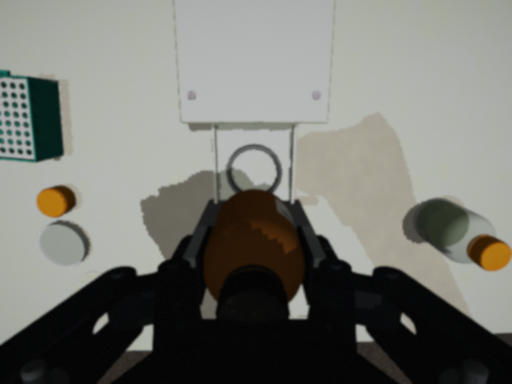

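The bottle is held between the pads with its cap at about (250,295). The empty nest shows at (254,168). I'll check the bottle's offset in the hand before lowering it.

Run:
```python
from rig import *
from h import *
f=np.load("pics/wh.npz");W=f["W"];s=sense();L=(W-s["position"])@s["tcp_rot"]
z=L[...,2]
for lo,hi in((-.050,-.042),(-.042,-.034),(-.034,-.026),(-.026,-.018),(-.018,-.01),(-.01,0),(0,.01),(.01,.02),(.02,.04)):
    m=(abs(L[...,0])<.035)&(abs(L[...,1])<.024)&(z>lo)&(z<hi)
    if m.sum()>3:
        P=L[m];print(lo,m.sum(),P.min(0).round(4),P.max(0).round(4),np.median(P[:,2]).round(4))
# nest re-measured from this view
q=(W-F)@np.stack([U,V],1);zz=W[...,2]
p=f["p"].astype(int).sum(2)
rn=(abs(q[...,0]+.012)<.028)&(abs(q[...,1])<.036)&(zz>.017)&(zz<.027)
P=q[rn];print(len(P),P.min(0),P.max(0))
rn=rn&(q[...,0]>-.019);P=q[rn]
from scipy.optimize import least_squares
r=least_squares(lambda v:np.hypot(P[:,0]-v[0],P[:,1]-v[1])-.0282,[-.019,0],loss="soft_l1",f_scale=.002);print(r.x)
```

```text
-0.05 1531 [ 0.0085 -0.024  -0.05  ] [ 0.0182  0.0239 -0.042 ] -0.0479
-0.042 2141 [-0.0013 -0.024  -0.042 ] [ 0.0176  0.0239 -0.034 ] -0.0364
-0.034 1108 [-0.0019 -0.0239 -0.034 ] [ 0.0131  0.024  -0.026 ] -0.0304
-0.026 1093 [-0.0031 -0.0239 -0.026 ] [ 0.015  0.024 -0.018] -0.0199
-0.018 3428 [-0.0116 -0.024  -0.018 ] [ 0.021   0.0239 -0.01  ] -0.0139
-0.01 2277 [-0.0133 -0.024  -0.01  ] [ 0.0234  0.024  -0.    ] -0.0065
0 793 [-0.0104 -0.0239  0.    ] [0.0235 0.024  0.01  ] 0.0048
0.01 659 [ 0.0056 -0.024   0.01  ] [0.0236 0.0239 0.02  ] 0.0148
0.02 780 [ 0.0071 -0.0231  0.02  ] [0.0236 0.0227 0.04  ] 0.0289
552 [-0.03958471 -0.03066016] [0.01208315 0.02895706]
[-0.01817468 -0.00048872]
```

Run:
```python
import rig
from rig import *
from h import *
a,b=-.019,.0003
move_l(cab(a,b,.095),feed=.12)
sleep(.3);s=sense();print(incab(s["position"]),s["wrist_force"])
hit=move_l(cab(a,b,.0605),feed=.03,until_force=4)
sleep(.2);s=sense();print(hit,incab(s["position"]),s["wrist_force"],s["time_s"])
if s["position"][2]<.066:
    command_gripper(.066)
    s=sense();print(incab(s["position"]),s["wrist_force"],s["finger_gap"])
    sleep(.3)
    move_l(cab(a,b,.20),feed=.12)
    move_l(cab(-.12,0,.20),feed=.15)
    p,W=wcam(rig,"wp")
    q=(W-F)@np.stack([U,V],1);z=W[...,2]
    m=(abs(q[...,0]-a)<.03)&(abs(q[...,1])<.03)&(z>.09)&(z<.11);P=q[m].astype(np.float32)
    print("cap",len(P),P.mean(0),cv2.minEnclosingCircle(P),np.median(z[m]))
print(sense()["time_s"])
```

```text
[-0.01875881  0.00028676  0.09545765] [-0.87303029  0.28239287 -0.9873633 ]
True [-0.01922901  0.00029362  0.06057284] [-0.3121409   0.04490375  5.76294041] 21.7833
[-0.02040111 -0.00012077  0.05931896] [0.34425415 0.06549811 0.47033861] 0.06617742067763482
cap 1034 [-0.01988738  0.00097436] ((-0.019622312858700752, 0.0007892700377851725), 0.012932272627949715) 0.09697913796763184
24.6167
```

```bash
ls pics
```

```text
both.png
c1.png
rect.png
scene0.npz
scene0.png
top0.npz
top0.png
top1.npz
top1.png
wb.npz
wb.png
wh.npz
wh.png
wn.npz
wn.png
wp.npz
wp.png
```

Run:
```python
import rig
from rig import *
from h import *
command_gripper(0.0,30)
move_l(cab(-.12,0,.075),feed=.15)
move_l(cab(-.09,0,.075),feed=.06)
sleep(.2)
ok=move_l(cab(.018,0,.075),feed=.008,until_force=9)
s=sense();print(ok,s["time_s"],incab(s["position"]),s["wrist_force"])
if incab(s["position"])[0]>-.013:
    move_l(cab(-.05,0,.075),feed=.06)
    sleep(.5);print(sense()["wrist_force"])
    move_l(cab(-.12,0,.20),feed=.15)
    p,W=wcam(rig,"we");p2,d2=camera("top")
    cv2.imwrite("pics/end.png",np.hstack([cv2.resize(p[:,:,::-1],(400,300)),cv2.resize(p2[100:220,180:340,::-1],(400,300))]))
print(sense()["time_s"])
```

```text
True 37.5333 [ 0.00566231 -0.00045015  0.07409906] [-3.3171272  -0.19228612  0.92118016]
[-0.82073868 -0.76776805 -0.2789197 ]
40.2917
```

View pics/end.png

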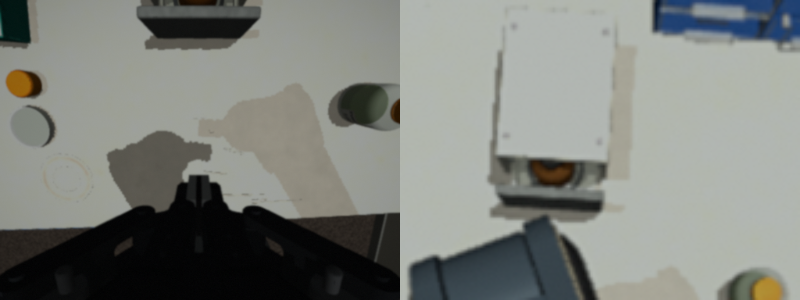

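The panel is back in its latched place, at (550,197) in the right view. The brown bottle stands inside, centred in the nest at (550,172).

```bash
python3 -c "
from rig import *
print(finish_job())"
```

```text
the job is handed in; nothing more can be done
None
```

I released the drawer, stood the small bottle in its nest, pushed the drawer shut until it latched with the bottle upright inside, and handed the job in at about 40 s; no verdict was returned.

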